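# Lock the round board on the inspection stand

### The arm

A 6-joint arm with a two-finger parallel gripper is mounted at the origin on the work surface. World frame = base frame: x ahead of the robot, y to its left, z up, the work surface at z = 0. Lengths are in m, angles in rad, forces in N, time in s.
With the tool pointing down it reaches from about 0.15 to 0.775 m from the base axis. Payload 6.1 kg.
Tool frame: the origin (TCP) lies midway between the tips of the shut fingers; the grasp point (between the pads) lies 19 mm behind it; z points along the fingers, y is the line along which they close (so a half turn about z gives the same grasp; the last joint's range is limited). The gripper opens to 85 mm and grips with 20 to 120 N. Pads are 22 mm wide; open, the fingers measure 114 mm over their backs; the gripper's body (76 mm by 85 mm) begins 54 mm behind the grasp point. The pads swing forward as they close: fully open they stand 13 mm farther back than shut.
Start: joints at [1.26, 0.126, -0.04, 1.405, 0, 1.571], TCP at [0.161, 0.5, 0.231] pointing down, gripper open.
Joint ranges: [-2.72, 2.72], [-0.95, 1.95], [-1.27, 1.35], [-1.78, 2.02], [-1.46, 1.47], [-3.14, 3.14]. Speed limits (rad/s): [2.39, 2.39, 3.01, 3.14, 3.14, 3.14].

### API

Orientations are given as a unit quaternion [w, x, y, z].
In Python, from rig import state, grab_frame, sign_off gives the robot as it stands. The module is installed in compiled form; this text tells all that it offers.
- The arm moves only by the tool send_rows, never from a script. Its argument "deltas" is a list of rows, each an object with "fingers": the finger opening in m, from 0 to 0.0854; "travel": the shift along the tool's x, y, z in m, a list of three; "rotation": the turn, a rotation vector about the tool's x, y, z in units of 10 degrees (1.0 is 10 degrees), a list of three. A call has 1 to 20 rows; each row is the pose to reach, as a shift and turn from the pose commanded when the call began, along the tool's axes at that moment; what a row does not reach only later rows make up. A row lasts 1/8 s, in which the tool goes at most 62.5 mm and 10.7 degrees, less where a joint would pass 70% of its speed; a pose out of reach is approached as far as the arm can. A call with a gripper value outside its range is refused whole. The fingers move at their own pace and stop on an object; "squeeze" is the grip in N (left out, the last holds). Time passes only in rows, so rows that repeat a pose let the fingers close. It gives the time, the measured TCP pose, the force, the opening and the grip force at its end, in the units of the state.
- state(): the state, without advancing time (a new reading comes with each control period).
- grab_frame(name): name is "scene" or "side" or "wrist"; returns a dict with "image" (420x560x3 uint8, blue, green, red), "mtx" (3x3 intrinsics, pixels), "R" (3x3) and "t" (3): a world point X has camera coordinates R X + t. Camera axes: x right, y down, z forward; pixel columns grow to the right and rows downward; lengths in m; the calibration is good to about 2 mm. A picture is of the moment at which its call begins. There is no depth.
- sign_off(): hands the job in; it is judged then, once.
The state is a dict: "time": time; "q": joint angles; "qd": joint speeds; "effort": joint torques, N m; "tcp_pos": TCP position; "eef_rot": TCP orientation; "force": force on the tool from outside, world axes, zero at the start; "wrist_torque": the same for the moment, N m; "gripper_width": finger opening in m; "grasp_force": force on a finger pad.
Only numpy, scipy, OpenCV 4.12 (cv2) and the standard library are available. Lean on these libraries where they do the work, as an engineer would, in place of code of your own. Each camera call takes 0.05 s, during which the arm holds its last target. There are 200 camera calls.

### The job

Lock the round wooden board on its leaning inspection spindle: take the hitch pin from the bench, with its loop still open push it through the cross hole in the spindle's head from the far, upper side until its collar sits against the head, with the loop standing on the side of the spindle's free end, then swing the sprung loop over the spindle's end until it snaps shut around it. Leave the other things on the bench where they are and let go of the pin.

Things in the scene. Friction and masses are not known exactly. Their poses are not given: they have to be found in the camera images.
- pin: Plain steel hitch pin, 110 mm long, 0.23 kg, lying on the bench at the start. Origin: centre of the collar's seating face. x runs from tip to tail, y across, z up as it lies (origin 12 mm above the bench). Collar x = 0 to 8 mm, 30 wide (y), 24 high (z). A wire loop is hinged on it (loop). When home, this frame coincides with spindle's.
- pin_tip (a point): Tip of the pin, at x = -42 mm of the pin. The shank is 12 mm square, from the collar to 8 mm short of the tip, then a round cone nose narrowing from 12 to 5 mm diameter.
- pin_grip (a point): A good place to grip: centre of the pin's grip tab, at x = 46 mm. The tab is a plain dark steel bar from x = 8 to 68 mm, 15 mm wide (y), 24 mm high (z = -12 to 12).
- loop (a joint): Angle of the loop, hinged on the pin about the line x = 4 mm, z = 0 (along y). 0 = open stop, where it starts, leaning back over the tab. 0.23 = along the pin's +z. 1.8 = shut: loop along the shank, bow beyond the tip, so it encloses the spindle. A weak spring (under 1 N at the bow) swings it back open from anywhere until its arms have snapped past the spring balls.
- loop_bow (a point): Middle of the loop's bow, centre of the wire, 52 mm from the hinge line. The loop is of 6 mm steel wire, its two arms at y = +-24 mm of the pin (54 mm wide over all); the bow's straight part is 24 mm long. It swings clear of the spindle's end by 6 mm.
- spindle: Square steel head of the leaning spindle. Origin: centre of the cross hole's mouth, on the head's far upper face, 205 mm above the bench. z: along the spindle to its free end, 32 deg (0.56 rad) from vertical, leaning roughly to the robot. The pin goes in along this -x, 32 deg below level, its z along this z. Head: x -30 to 0, y -16 to 16, z -22 to 22 mm.
- hole_exit (a point): Where the hole leaves the head, at x = -30 mm of the spindle. The hole is square, 13.6 mm wide, straight through, sharp-edged. Home, the pin's tip stands 12 mm out here; weight and friction hold the pin in, but pressing the loop shut can make it creep back some mm: then push its tail home again. In the hole it sags by up to 4 deg.
- spindle_end (a point): Free end of the spindle: top of a blunt cone (radius 13 mm at z = 22 mm, 9 mm here), at x = -15, z = 30 mm of the spindle. About this axis below the head: a sleeve of 48 mm diameter (z = -26 to -46 mm), then the round wooden board, 200 mm diameter, z = -46 to -66 mm.
- spring_ball (a point): Centre of one of two spring balls (14 mm diameter, give way by 4 mm) in the sides of the head, standing 7 mm out, at x = -18, y = +-16, z = 7 mm of the spindle. The loop's arms meet them at about joint 1.25, must be pressed past (2 to 10 N at the bow), snap in below at about 1.5 and are then held shut near 1.75.
- stand: The stand's grey foot plate, 220 by 130 by 12 mm (x = -65 to 155 mm in its frame), fixed to the bench; its place and heading vary. Origin on the bench straight below the hole's mouth, z up; the spindle leans to its -x.
- spoon: A loose wooden spoon, 160 mm long, lying on the bench. Bystander.
- bowl_small: A small loose wooden bowl, 80 mm across, 35 mm high. Bystander.
- bowl_big: A loose dark wooden bowl, 170 mm across, 65 mm high. Bystander.
- carton: A loose closed carton, 130 by 110 by 80 mm high. Bystander.
- caddy: A loose wooden caddy, 110 by 160 by 70 mm high. Bystander.
- coaster: A loose round wooden coaster, 100 mm across, 14 mm high. Bystander.
- mug: A loose wooden mug, 72 mm across, 85 mm high, with a handle. Bystander.

How it is judged:
By the outcome, as a careful person would: the job done as asked, in the order asked, and still so for the second after the job is handed in, with the robot touching nothing.
It also fails if it takes over 61 s, if anything falls off the work surface, if the arm or the gripper's body presses on something with over 40 N, if the wrist force passes 120 N, or if a joint passes its speed limit or range.

## Working session

There is one attempt and no reset: what is moved stays moved. The work goes in short steps, Python scripts to look and compute and a tool call to move; the robot and the scene stay as the last step left them, time stands still between calls to the robot, and variables do not carry over. Pictures are saved under pics/ and viewed, at most 12 in all, crops included, and the job is handed in when it is done.

Besides the shell and the picture viewer there is one more tool, called after "Call:" as a command line: name --argument value ..., lists and objects as JSON in quotes. send_rows: Moves the arm, as the interface text tells. Its arguments: {"type":"object","properties":{"deltas":{"type":"array"},"squeeze":{"type":"number"}},"required":["deltas"]}

```bash
mkdir -p pics; python3 - <<'E'
from rig import *
import cv2,numpy as np
for n in("scene","side"):
    f=grab_frame(n); cv2.imwrite(f"pics/{n}0.png",f["image"]); np.savez(f"{n}0.npz",**f)
    print(n,f["mtx"].tolist(),np.round(-f["R"].T@f["t"],3),np.round(f["R"],3).tolist())
print(state())
E
```

```text
scene [[465.4198579900944, 0.0, 277.0629361301213], [0.0, 465.4198579900944, 210.633002146124], [0.0, 0.0, 1.0]] [ 1.149 -0.376  1.276] [[0.564, 0.826, -0.004], [0.706, -0.484, -0.517], [-0.429, 0.289, -0.856]]
side [[509.72880328479613, 0.0, 281.9025971630954], [0.0, 509.72880328479613, 205.70474013983528], [0.0, 0.0, 1.0]] [-0.124 -0.822  0.805] [[0.752, -0.659, 0.019], [-0.322, -0.393, -0.861], [0.575, 0.642, -0.508]]
{'time': 0.1, 'q': array([ 1.25997481e+00,  1.26367086e-01, -4.04876763e-02,  1.40540166e+00,
       -1.72307380e-05,  1.57077083e+00]), 'qd': array([ 0.00061171, -0.00094933,  0.0030081 , -0.00057198,  0.00114212,
        0.00109623]), 'effort': array([-1.82014544e-03, -4.36900377e+01,  3.53606844e+01,  1.36681827e-02,
        2.77258323e-05,  1.28883553e-05]), 'tcp_pos': array([0.1604621 , 0.49950183, 0.23059032]), 'eef_rot': array([-1.04498731e-04,  1.54773280e-01,  9.87949745e-01, -7.22581082e-04]), 'force': array([ 0.21394832, -0.16776717, -0.26651631]), 'wrist_torque': array([0.01491587, 0.04366133, 0.04078907]), 'grasp_force': 0.0, 'gripper_width': 0.08524172438884815}
```

View pics/scene0.png

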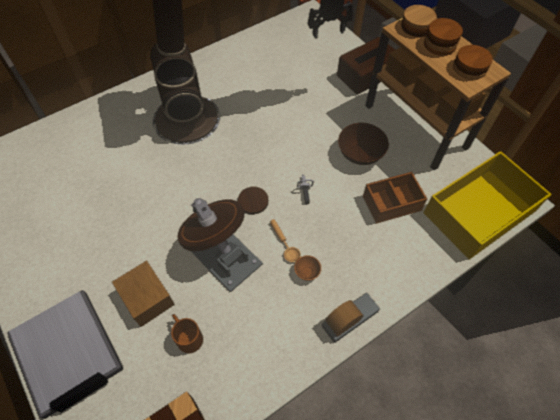

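View pics/side0.png

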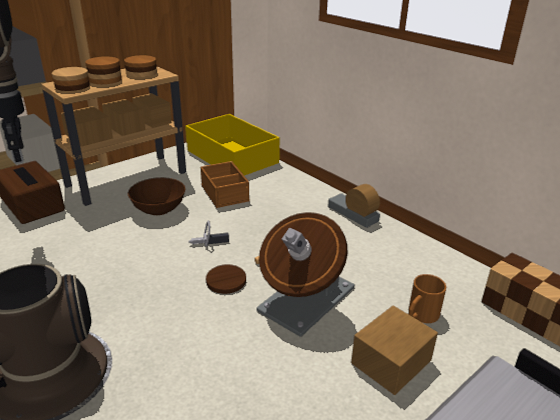

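The scene view shows the pin near (304,188) and the spindle head near (203,208). In the side view the pin is near (210,238) and the head near (297,243). I'll enlarge those areas.

```bash
python3 - <<'E'
import cv2,numpy as np
s=cv2.imread("pics/scene0.png");d=cv2.imread("pics/side0.png")
c=lambda im,x,y,w,h,k:cv2.resize(im[y:y+h,x:x+w],None,fx=k,fy=k,interpolation=cv2.INTER_CUBIC)
A=c(s,280,165,50,50,6);B=c(d,180,210,60,50,6);C=c(s,170,185,100,75,4) ;D=c(d,250,205,100,75,4)
C=c(s,175,190,50,50,6);D=c(d,265,215,60,50,6)
o=np.vstack([np.hstack([A,B]),np.hstack([C,D])]);print(o.shape);cv2.imwrite("pics/crop1.png",cv2.convertScaleAbs(o,alpha=1.3))
E
```

```text
(600, 660, 3)
```

View pics/crop1.png

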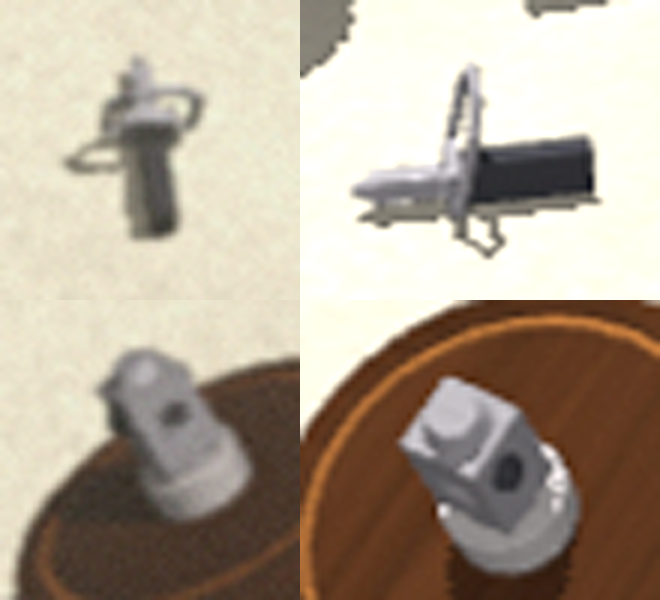

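```bash
cat > h.py <<'E'
import numpy as np
from scipy.spatial.transform import Rotation as Ro
def ray(f,p):
    K,R,t=f["mtx"],f["R"],f["t"]; d=R.T@np.linalg.solve(K,[p[0],p[1],1]); return -R.T@t,d/np.linalg.norm(d)
def plane(f,p,z):
    o,d=ray(f,p); return o+d*(z-o[2])/d[2]
def tri(*fp):
    A=np.zeros((3,3));b=np.zeros(3);rs=[ray(*x) for x in fp]
    for o,d in rs: P=np.eye(3)-np.outer(d,d);A+=P;b+=P@o
    X=np.linalg.solve(A,b);return X,max(np.linalg.norm(np.cross(X-o,d)) for o,d in rs)
def proj(f,X):
    c=f["R"]@X+f["t"];u=f["mtx"]@c;return u[:2]/u[2]
E
python3 - <<'E'
from h import *
np.set_printoptions(precision=4,suppress=True)
s=dict(np.load("scene0.npz"));d=dict(np.load("side0.npz"))
for n,a,b in [("tip",(303.2,175),(189.2,241.3)),("end",(198.3,201.7),(291.2,234.2)),("hole?",(204.5,208.7),(299.7,243.7))]: print(n,*tri((s,a),(d,b)))
print("tail top edge",plane(s,(305,204),.02),plane(d,(228.8,237.5),.012))
for p in[(232,290),(262,262)]:print("plate sc",plane(s,p,.012))
for p in[(258,309),(302,326),(354,289)]:print("plate sd",plane(d,p,.012))
E
```

```text
tip [0.4523 0.1977 0.0126] 0.0018159036673482602
end [ 0.4778 -0.1798  0.2192] 0.001484546256924441
hole? [ 0.4951 -0.1789  0.1922] 0.009269563272889757
tail top edge [0.5497 0.1344 0.02  ] [0.5466 0.1424 0.012 ]
plate sc [ 0.6628 -0.2074  0.012 ]
plate sc [ 0.6379 -0.0876  0.012 ]
plate sd [ 0.4268 -0.1343  0.012 ]
plate sd [ 0.4663 -0.2386  0.012 ]
plate sd [ 0.6481 -0.2278  0.012 ]
```

```bash
cat >> h.py <<'E'
def frame(pinx,pinz):  # columns = pin axes in world
    x=np.array(pinx,float);x/=np.linalg.norm(x);z=np.array(pinz,float);z-=x*(z@x);z/=np.linalg.norm(z)
    return np.c_[x,np.cross(z,x),z]
def toolrot(): # tool x=-pin x, tool y=pin y, tool z=-pin z : columns tool axes in pin
    return np.diag([-1.,1,-1])
def delta(st,p,R):
    w,x,y,z=st["eef_rot"];R0=Ro.from_quat([x,y,z,w])
    r=(R0.inv()*Ro.from_matrix(R)).as_rotvec(degrees=True)/10
    print("travel",np.round(R0.inv().apply(np.array(p)-st["tcp_pos"]),4).tolist(),"rot",np.round(r,3).tolist())
E
python3 - <<'E'
from h import *
from rig import *
st=state();w,x,y,z=st["eef_rot"];R0=Ro.from_quat([x,y,z,w])
F=frame([.852,-.523,0],[0,0,1])
delta(st,[.527,.152,.15],F@toolrot())
f=grab_frame("wrist");o=-f["R"].T@f["t"]
print("cam in tool",R0.inv().apply(o-st["tcp_pos"]),"axis",R0.inv().apply(f["R"][2]),f["mtx"][0,0])
E
```

```text
travel [-0.4552, -0.2186, 0.0809] rot [-0.008, 0.001, 1.374]
cam in tool [ 7.41628970e-02 -1.35736625e-04 -1.41951092e-01] axis [-2.90420323e-01 -3.10049333e-04  9.56899127e-01] 336.61968910944466
```

Call:
send_rows --deltas '[{"fingers": 0.0854, "travel": [-0.455, -0.219, 0.03], "rotation": [0, 0, 1.37]}, {"fingers": 0.0854, "travel": [-0.455, -0.219, 0.03], "rotation": [0, 0, 1.37]}, {"fingers": 0.0854, "travel": [-0.455, -0.219, 0.03], "rotation": [0, 0, 1.37]}, {"fingers": 0.0854, "travel": [-0.455, -0.219, 0.03], "rotation": [0, 0, 1.37]}, {"fingers": 0.0854, "travel": [-0.455, -0.219, 0.03], "rotation": [0, 0, 1.37]}, {"fingers": 0.0854, "travel": [-0.455, -0.219, 0.03], "rotation": [0, 0, 1.37]}, {"fingers": 0.0854, "travel": [-0.455, -0.219, 0.03], "rotation": [0, 0, 1.37]}, {"fingers": 0.0854, "travel": [-0.455, -0.219, 0.03], "rotation": [0, 0, 1.37]}, {"fingers": 0.0854, "travel": [-0.455, -0.219, 0.081], "rotation": [0, 0, 1.37]}, {"fingers": 0.0854, "travel": [-0.455, -0.219, 0.081], "rotation": [0, 0, 1.37]}, {"fingers": 0.0854, "travel": [-0.455, -0.219, 0.081], "rotation": [0, 0, 1.37]}, {"fingers": 0.0854, "travel": [-0.455, -0.219, 0.081], "rotation": [0, 0, 1.37]}]'

```text
time: 1.65
tcp_pos: [0.5273, 0.1533, 0.1526]
eef_rot: [0.001, 0.271, 0.963, 0.001]
force: [-0.1, -0.3, 0.7]
gripper_width: 0.0852
grasp_force: 0.0
```

```bash
python3 - <<'E'
from h import *
from rig import *
import cv2
st=state();print(st["tcp_pos"],st["eef_rot"],st["q"])
f=grab_frame("wrist");np.savez("w1.npz",**f);cv2.imwrite("pics/w1.png",f["image"])
E
```

```text
[0.52733804 0.15326548 0.15257009] [1.37551646e-03 2.70794619e-01 9.62635754e-01 8.87781141e-04] [ 2.82819216e-01  1.79340517e-01 -1.48986865e-01  1.23919510e+00
  5.27407950e-05  8.31256848e-01]
```

View pics/w1.png

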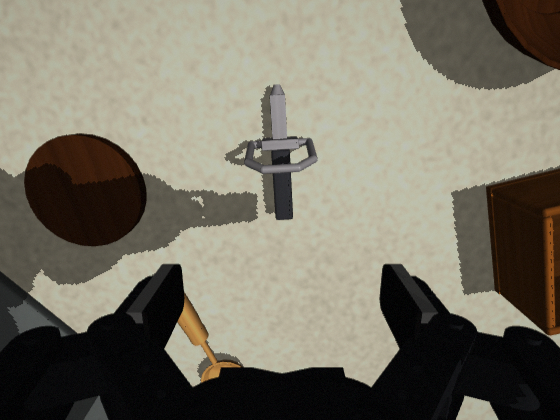

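The wrist view shows the pin with its tip at (277,86), tail top edge at (284,218) and the loop standing open. Spoon, coaster and caddy are clear of the fingers.

```bash
python3 - <<'E'
from h import *
from rig import *
import cv2
np.set_printoptions(precision=4,suppress=True)
f=dict(np.load("w1.npz"));g=cv2.cvtColor(f["image"],cv2.COLOR_BGR2GRAY)
m=((g<70)).astype(np.uint8);m[:170]=0;m[225:]=0;m[:,:262]=0;m[:,305:]=0
n,l,stt,c=cv2.connectedComponentsWithStats(m);i=1+np.argmax(stt[1:,4]);print(stt[i],c[i])
ys,xs=np.where(l==i)
for r in (180,190,200,210,215,218):print(r,xs[ys==r].min() if (ys==r).any() else None,xs[ys==r].max() if (ys==r).any() else None)
tip=plane(f,(277.5,86),.012);tail=plane(f,(284.5,219),.024)
print(tip,tail,np.linalg.norm((tail-tip)[:2]),np.degrees(np.arctan2(*(tail-tip)[1::-1])))
a=plane(f,(xs[ys==180].mean(),180),.024);b=plane(f,(xs[ys==212].mean(),212),.024);print(a,b,np.degrees(np.arctan2(*(b-a)[1::-1])))
E
```

```text
[272 172  21  48 837] [282.4265 195.2664]
180 273 290
190 274 291
200 274 291
210 275 292
215 276 292
218 276 291
[0.4514 0.196  0.012 ] [0.5458 0.145  0.024 ] 0.10733306620375566 -28.38144805342631
[0.5156 0.1605 0.024 ] [0.5401 0.1475 0.024 ] -27.921117260953356
```

```bash
python3 - <<'E'
from h import *
from rig import *
F=frame([.881,-.4727,0],[0,0,1])
delta(state(),[.528,.155,.004],F@toolrot())
E
```

```text
travel [0.0006, 0.0015, 0.1484] rot [0.013, 0.013, -0.32]
```

Call:
send_rows --deltas '[{"fingers": 0.0854, "travel": [0.0005, 0.0015, 0.05], "rotation": [0.01, 0.01, -0.32]}, {"fingers": 0.0854, "travel": [0.0005, 0.0015, 0.1], "rotation": [0.01, 0.01, -0.32]}, {"fingers": 0.0854, "travel": [0.0005, 0.0015, 0.13], "rotation": [0.01, 0.01, -0.32]}, {"fingers": 0.0854, "travel": [0.0005, 0.0015, 0.148], "rotation": [0.01, 0.01, -0.32]}, {"fingers": 0.0854, "travel": [0.0005, 0.0015, 0.148], "rotation": [0.01, 0.01, -0.32]}, {"fingers": 0.0, "travel": [0.0005, 0.0015, 0.148], "rotation": [0.01, 0.01, -0.32]}, {"fingers": 0.0, "travel": [0.0005, 0.0015, 0.148], "rotation": [0.01, 0.01, -0.32]}, {"fingers": 0.0, "travel": [0.0005, 0.0015, 0.148], "rotation": [0.01, 0.01, -0.32]}, {"fingers": 0.0, "travel": [0.0005, 0.0015, 0.148], "rotation": [0.01, 0.01, -0.32]}, {"fingers": 0.0, "travel": [0.0005, 0.0015, 0.148], "rotation": [0.01, 0.01, -0.32]}, {"fingers": 0.0, "travel": [0.0005, 0.0015, 0.148], "rotation": [0.01, 0.01, -0.32]}]' --squeeze 100

```text
time: 3.08
tcp_pos: [0.5276, 0.1539, 0.0031]
eef_rot: [-0.001, 0.245, 0.97, -0.0]
force: [-0.4, 0.2, 5.4]
gripper_width: 0.0127
grasp_force: 98.8
```

```bash
cat >> h.py <<'E'
def spindle(psi):
    c,s=np.cos(psi),np.sin(psi);a=np.radians(32);z=np.array([-np.sin(a)*c,-np.sin(a)*s,np.cos(a)]);x=np.array([np.cos(a)*c,np.cos(a)*s,np.sin(a)])
    return np.c_[x,np.cross(z,x),z]
GX,GZ=.046,-.0089
def tcp_for(O,S,off): return O+S@(np.array([GX,0,GZ])+off)
E
python3 - <<'E'
from h import *
from rig import *
S=spindle(np.radians(10));O=np.array([.4778,-.1798,.2205])+S@[.015,0,-.03];print(O)
p=tcp_for(O,S,[.10,0,0]);print(p)
delta(state(),p,S@toolrot())
E
```

```text
[ 0.50598352 -0.17483048  0.20300735]
[ 0.63256215 -0.15251126  0.27282793]
travel [-0.2374, -0.2202, -0.2698] rot [-1.071, -3.086, -3.729]
```

Call:
send_rows --deltas '[{"fingers": 0.0, "travel": [0, 0, -0.06], "rotation": [0, 0, 0]}, {"fingers": 0.0, "travel": [0, 0, -0.12], "rotation": [0, 0, 0]}, {"fingers": 0.0, "travel": [0, 0, -0.18], "rotation": [0, 0, 0]}, {"fingers": 0.0, "travel": [0, 0, -0.24], "rotation": [0, 0, 0]}, {"fingers": 0.0, "travel": [-0.02, -0.02, -0.3], "rotation": [0, 0, 0]}, {"fingers": 0.0, "travel": [-0.237, -0.22, -0.3], "rotation": [-1.07, -3.09, -3.73]}, {"fingers": 0.0, "travel": [-0.237, -0.22, -0.3], "rotation": [-1.07, -3.09, -3.73]}, {"fingers": 0.0, "travel": [-0.237, -0.22, -0.3], "rotation": [-1.07, -3.09, -3.73]}, {"fingers": 0.0, "travel": [-0.237, -0.22, -0.3], "rotation": [-1.07, -3.09, -3.73]}, {"fingers": 0.0, "travel": [-0.237, -0.22, -0.3], "rotation": [-1.07, -3.09, -3.73]}, {"fingers": 0.0, "travel": [-0.237, -0.22, -0.3], "rotation": [-1.07, -3.09, -3.73]}, {"fingers": 0.0, "travel": [-0.237, -0.22, -0.3], "rotation": [-1.07, -3.09, -3.73]}, {"fingers": 0.0, "travel": [-0.237, -0.22, -0.27], "rotation": [-1.07, -3.09, -3.73]}, {"fingers": 0.0, "travel": [-0.237, -0.22, -0.27], "rotation": [-1.07, -3.09, -3.73]}, {"fingers": 0.0, "travel": [-0.237, -0.22, -0.27], "rotation": [-1.07, -3.09, -3.73]}]'

```text
time: 4.95
tcp_pos: [0.6326, -0.151, 0.2732]
eef_rot: [0.275, -0.085, 0.958, 0.024]
force: [0.1, -0.5, -1.6]
gripper_width: 0.0127
grasp_force: 98.6
```

```bash
python3 - <<'E'
from h import *
from rig import *
import cv2
st=state();print(st["tcp_pos"],st["q"],st["gripper_width"],st["force"])
S=spindle(np.radians(10));O=np.array([.506,-.1748,.203]);delta(st,tcp_for(O,S,[.1,0,0]),S@toolrot())
f=grab_frame("wrist");np.savez("w2.npz",**f)
g=grab_frame("side");np.savez("s2.npz",**g);h=grab_frame("scene");np.savez("c2.npz",**h)
for q,n in((f,"w"),(g,"side"),(h,"scene")):
    print(n,[proj(q,O+S@np.array(v)).round(1).tolist() for v in([0,0,0],[-.015,0,.03])])
I=lambda im,x,y,w,h,k:cv2.resize(im[y:y+h,x:x+w],None,fx=k,fy=k,interpolation=cv2.INTER_CUBIC)
x,y=proj(g,O).astype(int);x2,y2=proj(h,O).astype(int)
A=cv2.resize(f["image"],(400,300));print((x-40,y-35),(x2-30,y2-40))
W=I(f["image"],160,0,240,210,600/210*1)[:600,:]
B=I(g["image"],x-40,y-35,66,75,4);C=I(h["image"],x2-30,y2-40,66,75,4)
print(W.shape,B.shape)
R=np.vstack([B,C]);out=np.hstack([cv2.resize(f["image"],(536,402)),np.zeros((402,0,3),np.uint8)])
out=np.zeros((600,800,3),np.uint8);out[:402,:536]=cv2.resize(f["image"],(536,402));out[:,536:]=R
cv2.imwrite("pics/w2.png",out)
E
```

```text
[ 0.6325645  -0.1509767   0.27323611] [-0.35661151 -0.03301237 -0.25194309  0.85781524  0.27186745 -0.46431475] 0.012667413538264057 [ 0.13248256 -0.5107986  -1.63930425]
travel [0.0004, -0.0015, 0.0002] rot [0.001, -0.0, 0.012]
w [[278.1, -133.1], [276.8, -310.7]]
side [[298.6, 234.5], [290.6, 233.3]]
scene [[205.8, 211.8], [198.0, 201.9]]
(np.int64(258), np.int64(199)) (np.int64(175), np.int64(171))
(600, 686, 3) (300, 264, 3)
```

View pics/w2.png

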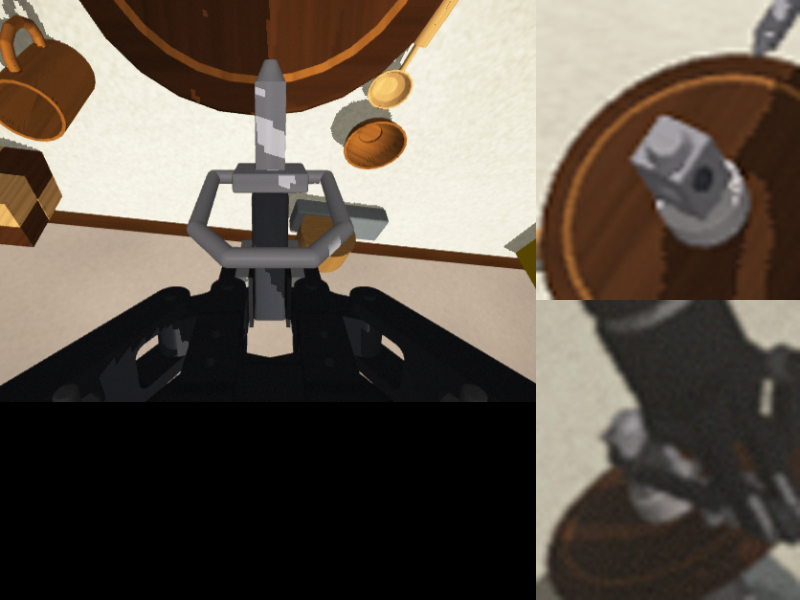

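```bash
python3 - <<'E'
from h import *
d=dict(np.load("side0.npz"));s=dict(np.load("scene0.npz"))
end=np.array([.4778,-.1798,.2205])
V=dict(mouth=[0,0,0],exit=[-.03,0,0],ballL=[-.018,-.023,.007],ballR=[-.018,.023,.007],
 t00=[-.03,-.016,.022],t01=[-.03,.016,.022],t10=[0,-.016,.022],t11=[0,.016,.022],b00=[-.03,-.016,-.022],b10=[0,-.016,-.022])
for psi in(-5,10,25):
    S=spindle(np.radians(psi));O=end+S@[.015,0,-.03]
    print(psi)
    for k,v in V.items():print(" ",k,((proj(d,O+S@np.array(v))-[265,215])*6).round().tolist(),((proj(s,O+S@np.array(v))-[175,190])*6).round().tolist())
E
```

```text
-5
  mouth [217.0, 126.0] [170.0, 140.0]
  exit [158.0, 186.0] [152.0, 116.0]
  ballL [214.0, 182.0] [107.0, 134.0]
  ballR [135.0, 121.0] [200.0, 91.0]
  t00 [161.0, 175.0] [103.0, 90.0]
  t01 [105.0, 132.0] [167.0, 60.0]
  t10 [221.0, 113.0] [120.0, 114.0]
  t11 [165.0, 71.0] [186.0, 83.0]
  b00 [210.0, 240.0] [136.0, 170.0]
  b10 [269.0, 180.0] [155.0, 195.0]
10
  mouth [202.0, 117.0] [184.0, 131.0]
  exit [156.0, 185.0] [153.0, 115.0]
  ballL [221.0, 173.0] [119.0, 140.0]
  ballR [117.0, 124.0] [198.0, 79.0]
  t00 [174.0, 173.0] [103.0, 99.0]
  t01 [101.0, 139.0] [158.0, 57.0]
  t10 [220.0, 103.0] [134.0, 115.0]
  t11 [147.0, 70.0] [190.0, 72.0]
  b00 [211.0, 231.0] [148.0, 172.0]
  b10 [255.0, 163.0] [179.0, 189.0]
25
  mouth [184.0, 110.0] [196.0, 120.0]
  exit [154.0, 184.0] [155.0, 114.0]
  ballL [223.0, 162.0] [133.0, 143.0]
  ballR [103.0, 130.0] [192.0, 69.0]
  t00 [186.0, 169.0] [107.0, 107.0]
  t01 [100.0, 146.0] [148.0, 55.0]
  t10 [215.0, 93.0] [148.0, 113.0]
  t11 [131.0, 72.0] [189.0, 60.0]
  b00 [207.0, 222.0] [161.0, 171.0]
  b10 [235.0, 148.0] [202.0, 178.0]
```

Call:
send_rows --deltas '[{"fingers": 0.0, "travel": [0, -0.0015, -0.05], "rotation": [0, 0, 0]}, {"fingers": 0.0, "travel": [0.035, -0.0015, -0.08], "rotation": [0, 0, 0]}, {"fingers": 0.0, "travel": [0.035, -0.0015, -0.08], "rotation": [0, 0, 0]}, {"fingers": 0.0, "travel": [0.035, -0.0015, -0.08], "rotation": [0, 0, 0]}]'

```text
time: 5.6
tcp_pos: [0.5617, -0.1663, 0.3225]
eef_rot: [0.275, -0.084, 0.957, 0.023]
force: [0.5, -0.6, -2.9]
gripper_width: 0.0128
grasp_force: 98.7
```

```bash
python3 - <<'E'
from h import *
from rig import *
import cv2
st=state();print(st["tcp_pos"])
S=spindle(np.radians(10));O=np.array([.506,-.1748,.203])
f=grab_frame("wrist");np.savez("w3.npz",**f)
for v in ([0,0,0],[-.015,0,.03],[-.03,-.016,.022],[-.03,.016,.022],[0,-.016,.022],[0,.016,.022]): print(v,proj(f,O+S@np.array(v)).round(1))
cv2.imwrite("pics/w3.png",cv2.resize(f["image"][0:150,180:380],None,fx=4,fy=4,interpolation=cv2.INTER_CUBIC))
E
```

```text
[ 0.56168363 -0.16631081  0.32247932]
[0, 0, 0] [284.4  37.1]
[-0.015, 0, 0.03] [284.9  -9.4]
[-0.03, -0.016, 0.022] [252.  -39.3]
[-0.03, 0.016, 0.022] [317.7 -39.3]
[0, -0.016, 0.022] [253.4  29. ]
[0, 0.016, 0.022] [315.8  29. ]
```

View pics/w3.png

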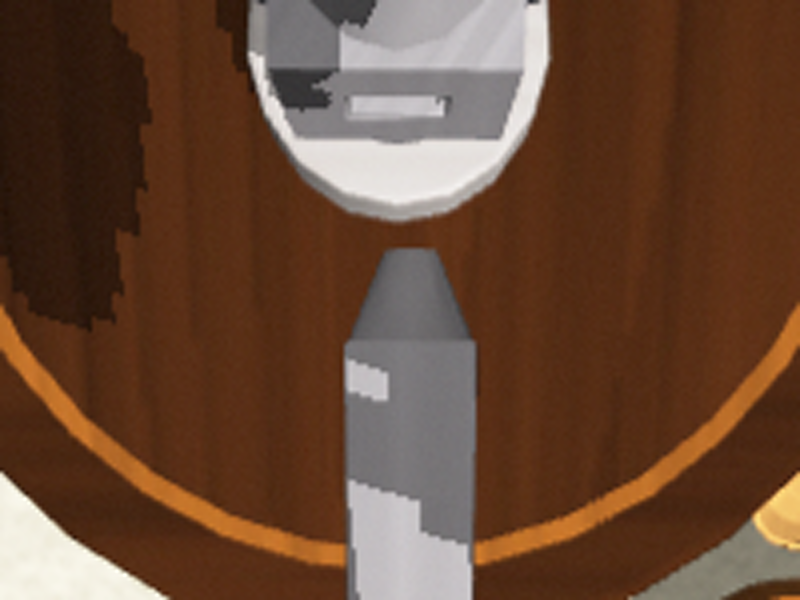

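The wrist view shows the head's top edge from (247.5,17.5) to (311,17.5) and level, so the heading fits 10°. The hole mouth is centred at (279.5,26.5), and the pin tip is at (282.5,62) with its shank axis on column 282.5.

```bash
python3 - <<'E'
from h import *
from rig import *
from scipy.optimize import least_squares
np.set_printoptions(precision=4,suppress=True)
f=dict(np.load("w3.npz"));st=state()
w,x,y,z=st["eef_rot"];T=Ro.from_quat([x,y,z,w]).as_matrix();P=T@toolrot()
Po=st["tcp_pos"]-P@np.array([GX,0,GZ])
for n,v in(("tip",[-.042,0,.0025]),("tipL",[-.034,-.006,.006]),("tipR",[-.034,.006,.006])):print(n,proj(f,Po+P@np.array(v)))
print("obs tip 282.5,62 ; shoulders (266.2,85) (298.7,85)")
obs={(0,-.016,.022):(247.5,17.5),(0,.016,.022):(311.2,17.5),(0,-.016,-.022):(254.5,34.5),(0,.016,-.022):(305.5,34.5)}
def r(p):
    S=spindle(p[2]);O=np.array([p[0],p[1],.205]);return np.concatenate([proj(f,O+S@np.array(k))-v for k,v in obs.items()])
q=least_squares(r,[.506,-.175,.17]);print(q.x,np.degrees(q.x[2]),q.fun)
E
```

```text
tip [282.1614  64.0076]
tipL [265.4184  86.9955]
tipR [298.8866  87.0003]
obs tip 282.5,62 ; shoulders (266.2,85) (298.7,85)
[ 0.5003 -0.1785  0.1756] 10.06275033090826 [-0.4503 -0.101   0.4798 -0.1334 -0.3178  0.2192  0.2802  0.1996]
```

```bash
cat >> h.py <<'E'
S0=spindle(.1756);O0=np.array([.5003,-.1785,.205])
def go(st,off): delta(st,tcp_for(O0,S0,np.array(off)),S0@toolrot())
def where(st):
    w,x,y,z=st["eef_rot"];P=Ro.from_quat([x,y,z,w]).as_matrix()@toolrot()
    print("pin in spindle",np.round((S0.T@(st["tcp_pos"]-P@np.array([GX,0,GZ])-O0))*1000,2),"rot deg",Ro.from_matrix(S0.T@P).as_rotvec(degrees=True).round(2),"F spindle",(S0.T@st["force"]).round(1),"t",st["time"].__round__(2),st["gripper_width"].__round__(4))
E
python3 - <<'E'
from h import *
from rig import *
where(state());go(state(),[.055,0,0])
E
```

```text
pin in spindle [69.12  1.44 74.72] rot deg [-0.08  0.   -0.  ] F spindle [-0.3  0.2 -2.5] t 5.65 0.0129
travel [0.0141, -0.0013, 0.0747] rot [-0.008, -0.0, -0.0]
```

Call:
send_rows --deltas '[{"fingers": 0.0, "travel": [0, -0.0013, 0.04], "rotation": [0, 0, 0]}, {"fingers": 0.0, "travel": [0, -0.0013, 0.0745], "rotation": [0, 0, 0]}, {"fingers": 0.0, "travel": [0.014, -0.0013, 0.0745], "rotation": [0, 0, 0]}, {"fingers": 0.0, "travel": [0.014, -0.0013, 0.0745], "rotation": [0, 0, 0]}, {"fingers": 0.0, "travel": [0.014, -0.0013, 0.0745], "rotation": [0, 0, 0]}, {"fingers": 0.0, "travel": [0.014, -0.0013, 0.0745], "rotation": [0, 0, 0]}]'

```text
time: 6.4
tcp_pos: [0.5893, -0.163, 0.2525]
eef_rot: [0.275, -0.084, 0.957, 0.023]
force: [-0.5, -0.9, -2.8]
gripper_width: 0.0127
grasp_force: 98.6
```

```bash
python3 - <<'E'
from h import *
from rig import *
import cv2
where(state());go(state(),[.045,0,0])
g=grab_frame("side");h=grab_frame("scene")
print([proj(g,O0+S0@np.array(v)).round(1).tolist() for v in([0,0,0],[.013,0,0])])
x,y=proj(g,O0).astype(int)
cv2.imwrite("pics/s4.png",cv2.resize(g["image"][y-40:y+40,x-40:x+60],None,fx=7,fy=7,interpolation=cv2.INTER_CUBIC));print(x-40,y-40)
E
```

```text
pin in spindle [55.76 -0.27  1.26] rot deg [-0.13 -0.08  0.01] F spindle [-2.1 -0.8 -2. ] t 6.4 0.0127
travel [0.0108, 0.0003, 0.0013] rot [-0.013, 0.008, 0.001]
[[297.9, 235.4], [301.1, 230.5]]
257 195
```

View pics/s4.png

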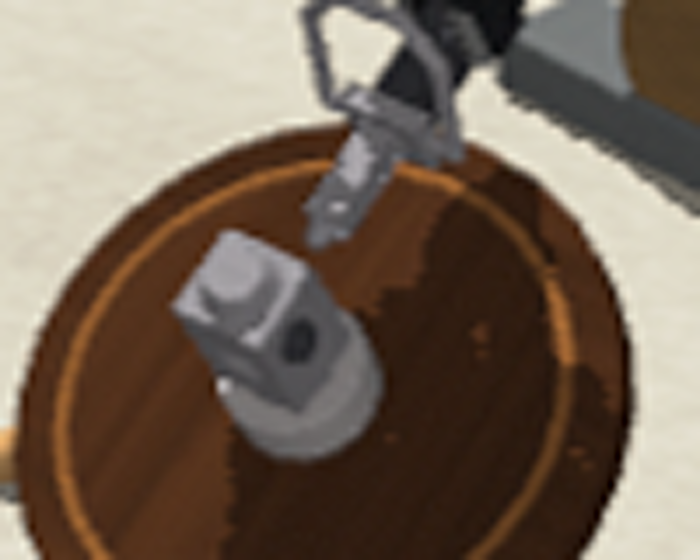

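```bash
python3 - <<'E'
from h import *
d=dict(np.load("side0.npz"))
for n,v in dict(t01=[-.03,.016,.022],t10=[0,-.016,.022],t11=[0,.016,.022],b00=[-.03,-.016,-.022],tip=[.0138,0,.0013]).items():print(n,((proj(d,O0+S0@np.array(v))-[257,195])*7).round())
E
```

```text
t01 [168. 309.]
t10 [308. 266.]
t11 [222. 228.]
b00 [297. 417.]
tip [309. 244.]
```

Call:
send_rows --deltas '[{"fingers": 0.0, "travel": [0.004, 0.0003, 0.0013], "rotation": [-0.013, 0.008, 0]}, {"fingers": 0.0, "travel": [0.01, 0.0003, 0.0013], "rotation": [-0.013, 0.008, 0]}, {"fingers": 0.0, "travel": [0.014, 0.0003, 0.0013], "rotation": [-0.013, 0.008, 0]}, {"fingers": 0.0, "travel": [0.017, 0.0003, 0.0013], "rotation": [-0.013, 0.008, 0]}, {"fingers": 0.0, "travel": [0.018, 0.0003, 0.0013], "rotation": [-0.013, 0.008, 0]}, {"fingers": 0.0, "travel": [0.018, 0.0003, 0.0013], "rotation": [-0.013, 0.008, 0]}]'

```text
time: 7.25
tcp_pos: [0.5744, -0.165, 0.2404]
eef_rot: [0.274, -0.084, 0.958, 0.025]
force: [0.6, -0.5, -2.2]
gripper_width: 0.013
grasp_force: 98.6
```

```bash
python3 - <<'E'
from h import *
from rig import *
where(state());go(state(),[.03,0,0])
E
```

```text
pin in spindle [36.63  0.38 -0.89] rot deg [ 0.06  0.11 -0.02] F spindle [-0.7 -0.6 -2.2] t 7.25 0.013
travel [0.0066, -0.0004, -0.001] rot [0.006, -0.011, -0.002]
```

Call:
send_rows --deltas '[{"fingers": 0.0, "travel": [0.003, -0.0002, -0.0006], "rotation": [0, 0, 0]}, {"fingers": 0.0, "travel": [0.006, -0.0002, -0.0006], "rotation": [0, 0, 0]}, {"fingers": 0.0, "travel": [0.009, -0.0002, -0.0006], "rotation": [0, 0, 0]}, {"fingers": 0.0, "travel": [0.012, -0.0002, -0.0006], "rotation": [0, 0, 0]}, {"fingers": 0.0, "travel": [0.012, -0.0002, -0.0006], "rotation": [0, 0, 0]}]'

```text
time: 7.88
tcp_pos: [0.5638, -0.167, 0.2343]
eef_rot: [0.273, -0.084, 0.958, 0.025]
force: [0.2, -0.5, -1.6]
gripper_width: 0.0127
grasp_force: 98.6
```

```bash
python3 - <<'E'
from h import *
from rig import *
where(state());go(state(),[.015,0,0])
E
```

```text
pin in spindle [24.24  0.21 -0.34] rot deg [ 0.06  0.13 -0.04] F spindle [-0.7 -0.5 -1.5] t 7.88 0.0127
travel [0.0092, -0.0002, -0.0004] rot [0.006, -0.013, -0.004]
```

Call:
send_rows --deltas '[{"fingers": 0.0, "travel": [0.004, -0.0002, -0.0003], "rotation": [0, 0, 0]}, {"fingers": 0.0, "travel": [0.008, -0.0002, -0.0003], "rotation": [0, 0, 0]}, {"fingers": 0.0, "travel": [0.012, -0.0002, -0.0003], "rotation": [0, 0, 0]}, {"fingers": 0.0, "travel": [0.016, -0.0002, -0.0003], "rotation": [0, 0, 0]}, {"fingers": 0.0, "travel": [0.019, -0.0002, -0.0003], "rotation": [0, 0, 0]}, {"fingers": 0.0, "travel": [0.021, -0.0002, -0.0003], "rotation": [0, 0, 0]}, {"fingers": 0.0, "travel": [0.021, -0.0002, -0.0003], "rotation": [0, 0, 0]}]'

```text
time: 8.75
tcp_pos: [0.5463, -0.1703, 0.2236]
eef_rot: [0.274, -0.084, 0.958, 0.025]
force: [-0.1, 0.1, -2.0]
gripper_width: 0.0128
grasp_force: 98.6
```

```bash
python3 - <<'E'
from h import *
from rig import *
where(state());go(state(),[.0,0,0])
E
```

```text
pin in spindle [3.49 0.01 0.03] rot deg [ 0.06  0.12 -0.03] F spindle [-1.2  0.2 -1.6] t 8.75 0.0128
travel [0.0035, 0.0, -0.0001] rot [0.006, -0.012, -0.003]
```

Home stretch: press until contact force shows.

Call:
send_rows --deltas '[{"fingers": 0.0, "travel": [0.0015, 0, 0], "rotation": [0, 0, 0]}, {"fingers": 0.0, "travel": [0.003, 0, 0], "rotation": [0, 0, 0]}, {"fingers": 0.0, "travel": [0.004, 0, 0], "rotation": [0, 0, 0]}, {"fingers": 0.0, "travel": [0.005, 0, 0], "rotation": [0, 0, 0]}, {"fingers": 0.0, "travel": [0.005, 0, 0], "rotation": [0, 0, 0]}]'

```text
time: 9.38
tcp_pos: [0.5438, -0.1708, 0.2225]
eef_rot: [0.275, -0.085, 0.957, 0.025]
force: [8.1, 1.6, -2.2]
gripper_width: 0.0128
grasp_force: 98.0
```

```bash
python3 - <<'E'
from h import *
from rig import *
where(state())
E
```

```text
pin in spindle [ 0.72 -0.05  0.27] rot deg [ 0.09 -0.11  0.06] F spindle [ 5.8  0.1 -6.3] t 9.38 0.0128
```

Call:
send_rows --deltas '[{"fingers": 0.05, "travel": [0, 0, 0], "rotation": [0, 0, 0]}, {"fingers": 0.05, "travel": [0, 0, 0], "rotation": [0, 0, 0]}, {"fingers": 0.05, "travel": [0, 0, 0], "rotation": [0, 0, 0]}, {"fingers": 0.05, "travel": [0, 0, -0.02], "rotation": [0, 0, 0]}, {"fingers": 0.05, "travel": [0, 0, -0.06], "rotation": [0, 0, 0]}, {"fingers": 0.05, "travel": [-0.01, 0, -0.1], "rotation": [0, 0, 0]}, {"fingers": 0.05, "travel": [-0.01, 0, -0.1], "rotation": [0, 0, 0]}]'

```text
time: 10.25
tcp_pos: [0.4992, -0.1799, 0.3156]
eef_rot: [0.276, -0.084, 0.957, 0.023]
force: [-0.0, -0.7, 0.5]
gripper_width: 0.05
grasp_force: 0.0
```

```bash
cat >> h.py <<'E'
def looptcp(th,a,back,s=.005):  # degrees; fingertip pose pushing bow
    t,a=np.radians(th),np.radians(a)
    bow=np.array([.004-.052*np.sin(t),0,.052*np.cos(t)])
    tz=np.array([-np.sin(a),0,-np.cos(a)]);tx=np.array([-np.cos(a),0,np.sin(a)])
    return O0+S0@(bow-tz*back+tx*s), S0@np.c_[tx,np.cross(tz,tx),tz]
E
python3 - <<'E'
from h import *
from rig import *
import cv2
st=state();print(st["tcp_pos"],st["force"],st["time"])
p,R=looptcp(-13,50,.02);print(p);delta(st,p,R)
f=grab_frame("wrist");g=grab_frame("side")
x,y=proj(g,O0).astype(int)
o=np.zeros((420,800,3),np.uint8);o[:,:460]=cv2.resize(f["image"],(460,345)).repeat(1,0)[:420] if 0 else cv2.copyMakeBorder(cv2.resize(f["image"],(460,345)),0,75,0,0,cv2.BORDER_CONSTANT)
o[:,460:]=cv2.resize(g["image"][y-40:y+44,x-28:x+40],(340,420),interpolation=cv2.INTER_CUBIC)
cv2.imwrite("pics/w5.png",o)
E
```

```text
[ 0.49921511 -0.17988487  0.31560052] [-0.03758296 -0.72138015  0.51383529] 10.25
[ 0.48837397 -0.18061601  0.27685286]
travel [0.0298, 0.0013, 0.027] rot [-0.019, 5.018, -0.002]
```

View pics/w5.png

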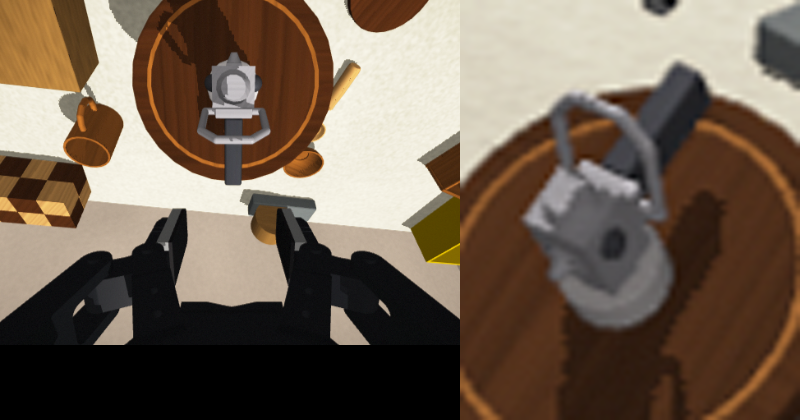

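The pin is seated, with its tip showing past the head and the loop open on the free-end side. Next I rotate the tool, fingers shut, to a point behind the bow.

Call:
send_rows --deltas '[{"fingers": 0.0, "travel": [0, 0, -0.02], "rotation": [0, 1.0, 0]}, {"fingers": 0.0, "travel": [0, 0, -0.02], "rotation": [0, 2.0, 0]}, {"fingers": 0.0, "travel": [0, 0, -0.02], "rotation": [0, 3.0, 0]}, {"fingers": 0.0, "travel": [0, 0, -0.02], "rotation": [0, 4.0, 0]}, {"fingers": 0.0, "travel": [0, 0, -0.02], "rotation": [-0.02, 5.02, 0]}, {"fingers": 0.0, "travel": [0, 0.0013, -0.02], "rotation": [-0.02, 5.02, 0]}, {"fingers": 0.0, "travel": [0.015, 0.0013, 0.01], "rotation": [-0.02, 5.02, 0]}, {"fingers": 0.0, "travel": [0.03, 0.0013, 0.027], "rotation": [-0.02, 5.02, 0]}, {"fingers": 0.0, "travel": [0.03, 0.0013, 0.027], "rotation": [-0.02, 5.02, 0]}, {"fingers": 0.0, "travel": [0.03, 0.0013, 0.027], "rotation": [-0.02, 5.02, 0]}]' --squeeze 30

```text
time: 11.6
tcp_pos: [0.4868, -0.1796, 0.2742]
eef_rot: [-0.157, -0.087, 0.984, -0.012]
force: [0.2, 0.9, -0.6]
gripper_width: 0.0001
grasp_force: 0.0
```

```bash
python3 - <<'E'
from h import *
from rig import *
st=state();print(st["tcp_pos"],st["q"],st["force"],st["time"])
p,R=looptcp(-13,50,.02);delta(st,p,R)
for th in(-13,0,15,30,45): delta(st,*looptcp(th,50,.003))
for th,a in((55,38),(65,28),(75,17),(82,8)):delta(st,*looptcp(th,a,.003))
E
```

```text
[ 0.48681692 -0.17957598  0.27423183] [-0.27730128  0.36096723  0.30976491  1.80731866 -0.13388275 -0.43427579] [ 0.24687423  0.89754105 -0.61188482] 11.6
travel [-0.0005, -0.0013, -0.0029] rot [0.017, -0.014, 0.007]
travel [-0.0005, -0.0013, 0.0141] rot [0.017, -0.014, 0.007]
travel [0.008, -0.0014, 0.0222] rot [0.017, -0.014, 0.007]
travel [0.0153, -0.0014, 0.0337] rot [0.017, -0.014, 0.007]
travel [0.0193, -0.0014, 0.0466] rot [0.017, -0.014, 0.007]
travel [0.0199, -0.0015, 0.0602] rot [0.017, -0.014, 0.007]
travel [0.0188, -0.0015, 0.0702] rot [0.018, -1.214, 0.005]
travel [0.0159, -0.0015, 0.0797] rot [0.019, -2.214, 0.004]
travel [0.0114, -0.0016, 0.0887] rot [0.019, -3.314, 0.002]
travel [0.0074, -0.0016, 0.0945] rot [0.019, -4.214, 0.001]
```

Call:
send_rows --deltas '[{"fingers": 0.0, "travel": [-0.0005, -0.0013, 0.008], "rotation": [0.02, 0, 0]}, {"fingers": 0.0, "travel": [-0.0005, -0.0013, 0.014], "rotation": [0.02, 0, 0]}, {"fingers": 0.0, "travel": [0.004, -0.0013, 0.018], "rotation": [0.02, 0, 0]}, {"fingers": 0.0, "travel": [0.008, -0.0013, 0.022], "rotation": [0.02, 0, 0]}, {"fingers": 0.0, "travel": [0.012, -0.0014, 0.028], "rotation": [0.02, 0, 0]}, {"fingers": 0.0, "travel": [0.0153, -0.0014, 0.0337], "rotation": [0.02, 0, 0]}, {"fingers": 0.0, "travel": [0.0175, -0.0014, 0.04], "rotation": [0.02, 0, 0]}, {"fingers": 0.0, "travel": [0.0193, -0.0014, 0.0466], "rotation": [0.02, 0, 0]}, {"fingers": 0.0, "travel": [0.0196, -0.0014, 0.053], "rotation": [0.02, 0, 0]}, {"fingers": 0.0, "travel": [0.0199, -0.0014, 0.06], "rotation": [0.02, 0, 0]}, {"fingers": 0.0, "travel": [0.0199, -0.0014, 0.06], "rotation": [0.02, 0, 0]}]'

```text
time: 12.98
tcp_pos: [0.4501, -0.1872, 0.2211]
eef_rot: [-0.159, -0.088, 0.983, -0.013]
force: [0.0, -0.1, 0.0]
gripper_width: 0.0
grasp_force: 0.1
```

```bash
python3 - <<'E'
from h import *
from rig import *
import cv2
st=state();print(st["tcp_pos"],S0.T@st["force"],st["time"])
for th,a in((45,50),(55,38),(65,28),(75,17),(80,10),(83,7)):delta(st,*looptcp(th,a,.003))
g=grab_frame("side");x,y=proj(g,O0).astype(int)
b=[proj(g,O0+S0@np.array([.004-.052*np.sin(np.radians(t)),0,.052*np.cos(np.radians(t))])) for t in(-13,45)];print(b,x-50,y-50)
cv2.imwrite("pics/s6.png",cv2.resize(g["image"][y-50:y+40,x-50:x+50],None,fx=6,fy=6,interpolation=cv2.INTER_CUBIC))
E
```

```text
[ 0.45012097 -0.18722959  0.22107451] [ 0.02837788 -0.08085488  0.02876419] 12.975
travel [0.0008, -0.0002, -0.002] rot [0.006, -0.036, 0.012]
travel [-0.0003, -0.0002, 0.008] rot [0.007, -1.236, 0.012]
travel [-0.0032, -0.0002, 0.0175] rot [0.008, -2.236, 0.011]
travel [-0.0077, -0.0002, 0.0265] rot [0.01, -3.336, 0.01]
travel [-0.0106, -0.0002, 0.0308] rot [0.01, -4.036, 0.01]
travel [-0.0125, -0.0002, 0.0331] rot [0.01, -4.336, 0.009]
[array([294.77132299, 217.30922298]), array([284.09153714, 239.60749887])] 247 185
```

View pics/s6.png

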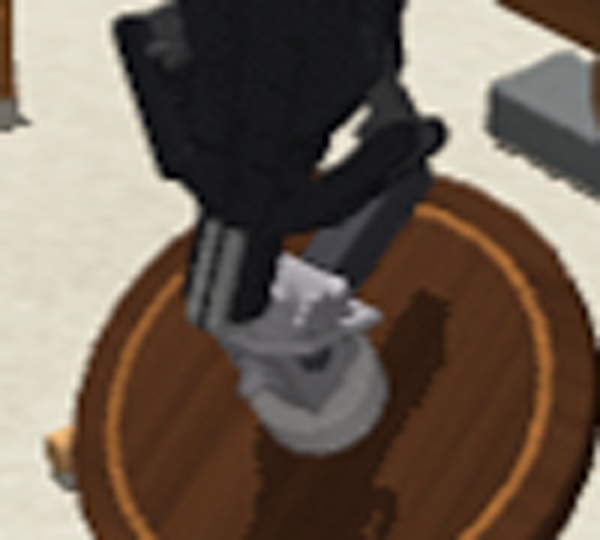

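The loop has followed to about 45°, its arm running from (360,320) to the bow at (225,335) under the fingertips. I keep pressing along the arc.

Call:
send_rows --deltas '[{"fingers": 0.0, "travel": [0, 0, 0.004], "rotation": [0, -0.6, 0]}, {"fingers": 0.0, "travel": [-0.0003, 0, 0.008], "rotation": [0, -1.2, 0]}, {"fingers": 0.0, "travel": [-0.0018, 0, 0.0125], "rotation": [0, -1.7, 0]}, {"fingers": 0.0, "travel": [-0.0032, 0, 0.0175], "rotation": [0, -2.24, 0]}, {"fingers": 0.0, "travel": [-0.0055, 0, 0.022], "rotation": [0, -2.8, 0]}, {"fingers": 0.0, "travel": [-0.0077, 0, 0.0265], "rotation": [0, -3.34, 0]}, {"fingers": 0.0, "travel": [-0.0106, 0, 0.031], "rotation": [0, -4.0, 0]}, {"fingers": 0.0, "travel": [-0.0125, 0, 0.033], "rotation": [0, -4.3, 0]}, {"fingers": 0.0, "travel": [-0.0125, 0, 0.033], "rotation": [0, -4.3, 0]}]'

```text
time: 14.15
tcp_pos: [0.4509, -0.187, 0.1865]
eef_rot: [0.213, -0.086, 0.973, 0.019]
force: [0.1, -0.0, -0.1]
gripper_width: -0.0003
grasp_force: 0.0
```

```bash
python3 - <<'E'
from h import *
from rig import *
st=state();print(st["tcp_pos"],S0.T@st["force"],st["time"], "tcp in sp",S0.T@(st["tcp_pos"]-O0)*1000)
for th,a in((83,7),(85,5)):delta(st,*looptcp(th,a,.003))
E
```

```text
[ 0.45086853 -0.18704567  0.18646329] [-0.01456745 -0.05680692 -0.14446774] 14.15 tcp in sp [-52.36463319   0.22137492  10.86297209]
travel [-0.0003, -0.0002, 0.0009] rot [0.006, -0.033, 0.001]
travel [-0.0002, -0.0002, 0.0029] rot [0.006, -0.233, 0.001]
```

Call:
send_rows --deltas '[{"fingers": 0.0, "travel": [0, 0, -0.03], "rotation": [0, 0, 0]}, {"fingers": 0.0, "travel": [0, 0, -0.08], "rotation": [0, 0, 0]}, {"fingers": 0.0, "travel": [-0.03, 0, -0.13], "rotation": [0, -0.7, 0]}, {"fingers": 0.0, "travel": [-0.06, 0, -0.13], "rotation": [0, -0.7, 0]}, {"fingers": 0.0, "travel": [-0.06, 0, -0.13], "rotation": [0, -0.7, 0]}]'

```text
time: 14.78
tcp_pos: [0.4533, -0.1873, 0.3313]
eef_rot: [0.272, -0.086, 0.958, 0.024]
force: [-0.1, 0.5, -0.4]
gripper_width: -0.0001
grasp_force: 0.0
```

```bash
python3 - <<'E'
from h import *
from rig import *
import cv2
st=state();print(st["tcp_pos"],st["time"],S0.T@(st["tcp_pos"]-O0)*1000)
f=grab_frame("wrist");g=grab_frame("side");np.savez("w7.npz",**f);np.savez("s7.npz",**g)
x,y=proj(g,O0).astype(int);u,v=proj(f,O0).astype(int);print(u,v,x,y)
v0=max(v-80,0);u0=u-70
o=np.hstack([cv2.resize(f["image"][v0:v0+150,u0:u0+140],(420,450),interpolation=cv2.INTER_CUBIC),cv2.resize(g["image"][y-40:y+50,x-40:x+36],(380,450),interpolation=cv2.INTER_CUBIC)])
print(u0,v0);cv2.imwrite("pics/w7.png",o)
for n,p in dict(tail=[.068,0,.012],seatL=[0,-.015,.012],seatR=[0,.015,.012],seatLh=[.003,-.015,.012],headedgeL=[0,-.016,.022],bow=[-.048,0,.003]).items():
    print(n,((proj(f,O0+S0@np.array(p))-[u0,v0])*3).round(),((proj(g,O0+S0@np.array(p))-[x-40,y-40])*5).round())
E
```

```text
[ 0.45333222 -0.18727324  0.33132981] 14.775 [ 26.42640125  -0.43310001 132.45233419]
282 165 297 235
212 85
tail [209. 488.] [281.  61.]
seatL [153. 249.] [225. 201.]
seatR [267. 249.] [168. 175.]
seatLh [153. 260.] [229. 195.]
headedgeL [147. 256.] [220. 190.]
bow [211.  59.] [141. 291.]
```

View pics/w7.png

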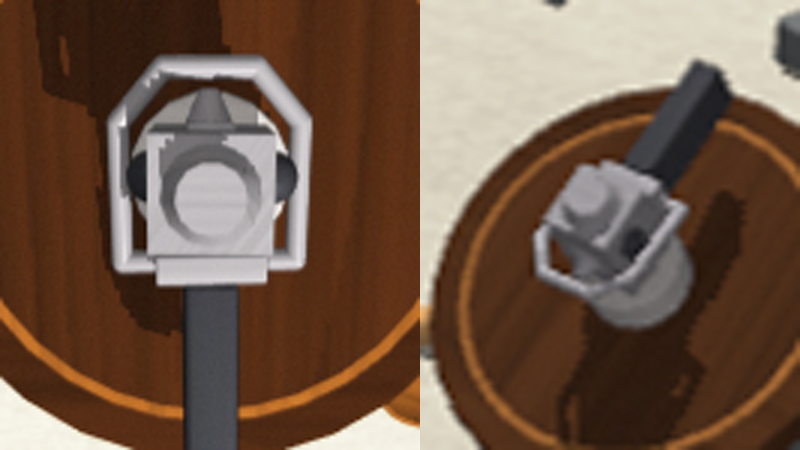

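The loop is shut around the head, with its bow at (210,65) past the pin tip and both arms below the balls. The collar's rear edge at row 285, against 279 expected, suggests 1–2 mm of creep. I'll push the tail home.

Call:
send_rows --deltas '[{"fingers": 0.0, "travel": [-0.06, 0, 0], "rotation": [0, 0, 0]}, {"fingers": 0.0, "travel": [-0.074, -0.0004, 0.04], "rotation": [0, 0, 0]}, {"fingers": 0.0, "travel": [-0.074, -0.0004, 0.09], "rotation": [0, 0, 0]}, {"fingers": 0.0, "travel": [-0.074, -0.0004, 0.135], "rotation": [0, 0, 0]}, {"fingers": 0.0, "travel": [-0.074, -0.0004, 0.135], "rotation": [0, 0, 0]}, {"fingers": 0.0, "travel": [-0.074, -0.0004, 0.135], "rotation": [0, 0, 0]}]'

```text
time: 15.62
tcp_pos: [0.5835, -0.1638, 0.2541]
eef_rot: [0.272, -0.085, 0.958, 0.025]
force: [-0.4, -0.1, 0.8]
gripper_width: 0.0
grasp_force: 0.0
```

```bash
python3 - <<'E'
from h import *
from rig import *
st=state();print(st["time"],S0.T@(st["tcp_pos"]-O0)*1000,S0.T@st["force"])
E
```

```text
15.625 [97.67073338 -0.1061261  -3.11116806] [0.0664797  0.01114237 0.92732141]
```

Call:
send_rows --deltas '[{"fingers": 0.0, "travel": [0.006, 0, 0.004], "rotation": [0, 0, 0]}, {"fingers": 0.0, "travel": [0.012, 0, 0.004], "rotation": [0, 0, 0]}, {"fingers": 0.0, "travel": [0.015, 0, 0.004], "rotation": [0, 0, 0]}, {"fingers": 0.0, "travel": [0.017, 0, 0.004], "rotation": [0, 0, 0]}, {"fingers": 0.0, "travel": [0.019, 0, 0.004], "rotation": [0, 0, 0]}, {"fingers": 0.0, "travel": [0.019, 0, 0.004], "rotation": [0, 0, 0]}]'

```text
time: 16.38
tcp_pos: [0.5709, -0.1665, 0.2416]
eef_rot: [0.273, -0.085, 0.958, 0.024]
force: [4.0, 0.2, 3.2]
gripper_width: 0.0002
grasp_force: 2.5
```

```bash
python3 - <<'E'
from h import *
from rig import *
st=state();print(st["time"],S0.T@(st["tcp_pos"]-O0)*1000,S0.T@st["force"])
E
```

```text
16.375 [80.07823994 -0.52910333 -6.93180412] [ 5.07835804 -0.46125879  0.57039621]
```

Call:
send_rows --deltas '[{"fingers": 0.0, "travel": [0.002, 0, 0], "rotation": [0, 0, 0]}, {"fingers": 0.0, "travel": [0.004, 0, 0], "rotation": [0, 0, 0]}, {"fingers": 0.0, "travel": [0.005, 0, 0], "rotation": [0, 0, 0]}, {"fingers": 0.0, "travel": [0.005, 0, 0], "rotation": [0, 0, 0]}]'

```text
time: 16.88
tcp_pos: [0.5696, -0.1672, 0.2427]
eef_rot: [0.277, -0.087, 0.957, 0.024]
force: [10.5, 2.8, 10.1]
gripper_width: 0.0
grasp_force: 7.1
```

```bash
python3 - <<'E'
from h import *
from rig import *
st=state();print(st["time"],S0.T@(st["tcp_pos"]-O0)*1000,S0.T@st["force"])
E
```

```text
16.875 [79.49160287 -1.01737042 -5.19436631] [14.55012519  0.93817066  2.78105102]
```

Call:
send_rows --deltas '[{"fingers": 0.0, "travel": [-0.01, 0, 0], "rotation": [0, 0, 0]}, {"fingers": 0.0, "travel": [-0.025, 0, 0], "rotation": [0, 0, 0]}, {"fingers": 0.0, "travel": [-0.025, 0, -0.05], "rotation": [0, 0, 0]}, {"fingers": 0.0, "travel": [0.0, 0, -0.11], "rotation": [0, 0, 0]}, {"fingers": 0.0, "travel": [0.05, 0, -0.14], "rotation": [0, 0, 0]}, {"fingers": 0.0, "travel": [0.055, 0, -0.14], "rotation": [0, 0, 0]}, {"fingers": 0.0, "travel": [0.055, 0, -0.14], "rotation": [0, 0, 0]}, {"fingers": 0.0, "travel": [0.055, 0, -0.14], "rotation": [0, 0, 0]}]'

```text
time: 17.88
tcp_pos: [0.4482, -0.1882, 0.3271]
eef_rot: [0.271, -0.085, 0.958, 0.025]
force: [-0.2, 0.4, -0.8]
gripper_width: 0.0
grasp_force: 0.0
```

```bash
python3 - <<'E'
from h import *
from rig import *
import cv2
st=state();print(st["time"],S0.T@(st["tcp_pos"]-O0)*1000,st["force"])
f=grab_frame("wrist");g=grab_frame("side")
x,y=proj(g,O0).astype(int);u,v=proj(f,O0).astype(int)
v0=max(v-80,0);u0=u-70
o=np.hstack([cv2.resize(f["image"][v0:v0+150,u0:u0+140],(420,450),interpolation=cv2.INTER_CUBIC),cv2.resize(g["image"][y-40:y+50,x-40:x+36],(380,450),interpolation=cv2.INTER_CUBIC)])
cv2.imwrite("pics/w8.png",o)
for n,p in dict(headedge=[0,-.016,.022],collarback=[.008,-.015,.012],bow=[-.048,0,.003]).items(): print(n,((proj(f,O0+S0@np.array(p))-[u0,v0])*3).round())
E
```

```text
17.875 [ 19.72541641  -0.3966435  131.63571377] [-0.18688863  0.36821463 -0.83712277]
headedge [149. 259.]
collarback [156. 281.]
bow [212.  62.]
```

View pics/w8.png

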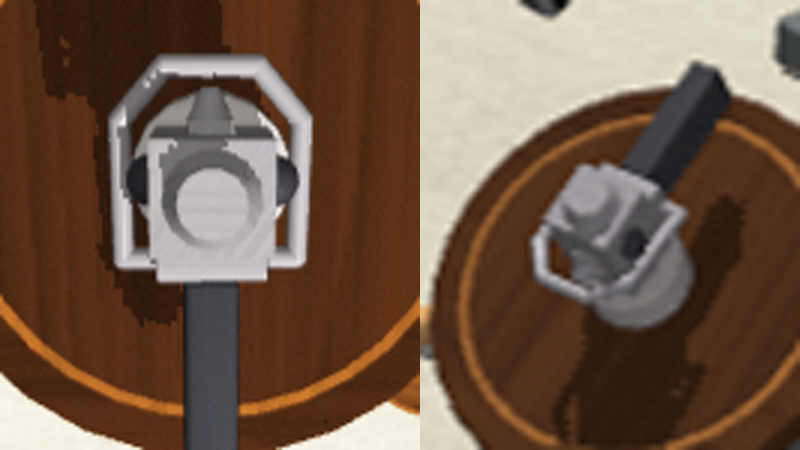

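The collar now sits flush against the head: its back edge is at row 281, as predicted. The loop is shut around the spindle with its bow at row 65, and the gripper is well clear. I'm handing in.

```bash
python3 -c "from rig import sign_off; print(sign_off())"
```

```text
the job is handed in; nothing more can be done
None
```

The hitch pin is home in the spindle head with its collar against it and the loop snapped shut around the spindle; the pin is released, nothing else on the bench was touched, and the job was handed in at about 18 s.

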